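# Shim the short foot of a rocking balance

### The arm

A 7-joint arm with a two-finger parallel gripper is mounted at the origin on the work surface. World frame = base frame: x ahead of the robot, y to its left, z up, the work surface at z = 0. Lengths are in m, angles in rad, forces in N, time in s.
With the tool pointing down it reaches from about 0.4 to 0.85 m from the base axis. Payload 4.4 kg.
Tool frame: the origin (TCP) lies at the very end of the fingers, on their centre line; the grasp point (between the pads) lies 19 mm behind it; x points along the fingers, y is the direction in which the jaws open and shut, and the axes are right-handed (so a half turn about x gives the same grasp; the last joint's range is limited). The gripper opens to 94 mm and grips with 3 to 60 N. Pads are 16 mm wide; open, the fingers measure 119 mm over their backs; the gripper's body (75 mm by 177 mm) begins 78 mm behind the grasp point.
Start: joints at [1.085, 0.628, 0.038, 1.517, -0.027, 0.996, -0.02], TCP at [0.265, -0.594, 0.205] pointing down, gripper open.
Joint ranges: [-3.06, 3.06], [-0.37, 2.12], [-1.25, 1.32], [0.18, 2.47], [-1.1, 4.24], [0.23, 1.98], [-2.94, 2.94]. Speed limits (rad/s): [2.57, 2.57, 3.14, 3.14, 3.14, 3.14, 3.14].

### API

Orientations are given as [roll, pitch, yaw] about the fixed x, y, z axes, in that order (R = Rz(yaw) Ry(pitch) Rx(roll)).
In Python, from cell import env gives the robot as it stands.
- The arm moves only by the shell command python3 -m handwheel 'ROWS' [FORCE]. ROWS is text: rows parted by semicolons, each of 7 numbers parted by spaces: the opening, from 0 (shut) to 1 (fully open), then the shift along the tool's x, y, z in mm, then the turn, a rotation vector about the tool's x, y, z in degrees. In form: grip dx dy dz ax ay az; .... A call has 1 to 20 rows; each row is the pose to reach, as a shift and turn from the pose measured when the call began, along the tool's axes at that moment; what a row does not reach only later rows make up. A row lasts 1/12 s, in which the tool goes at most 41.7 mm and 7.16 degrees, less where a joint would pass 70% of its speed; a pose out of reach is approached as far as the arm can. A call with a gripper value outside its range is refused whole. The fingers move at their own pace and stop on an object; FORCE is the grip in N (left out, the last holds). Time passes only in rows, so rows that repeat a pose let the fingers close. It gives the time, the measured TCP pose, the force and the opening at its end, in the units of the state.
- env.get_obs(): the state, without advancing time (a new reading comes with each control period).
- env.grab_frame(name): name is "side" or "top" or "wrist"; returns a dict with "pixels" (480x640x3 uint8, red, green, blue), "camera_matrix" (3x3 intrinsics, pixels), "k1" (the pictures are not rectified: a ray, as slopes to the right and down, at radius r is drawn at 1 + k1 r^2 times it, then the intrinsics apply), "view" (4x4, takes a point from world to camera coordinates). Camera axes: x right, y up, looking along -z (the intrinsics and any distortion apply to the point x, -y, -z); pixel columns grow to the right and rows downward; lengths in m; the calibration is good to about 2 mm. A picture is of the moment at which its call begins. There is no depth.
- env.hand_in(): hands the job in, once; it reports no verdict.
The state is a dict: "clock": time; "joints": joint angles; "dq": joint speeds; "tau": joint torques, N m; "tool_pos": TCP position; "eef_rot": TCP orientation; "ft_force": force on the tool from outside, world axes, zero at the start; "moment": the same for the moment, N m; "opening": finger opening in m.
Only numpy, scipy, OpenCV 4.12 (cv2) and the standard library are available. Lean on these libraries where they do the work, as an engineer would, in place of code of your own. Each camera call takes 0.05 s, during which the arm holds its last target.

### The job

The laboratory balance leans and rocks because one of its corner feet is too short. With the fingertips push the wedge-shaped shim along the bench, thin end first, under that short foot until the balance stands level and firm and rocks no more, then back away. Do not pick up or lift the shim, do not touch or shove the balance itself, and leave the other things where they are.

Things in the scene. Friction and masses are not known exactly. Their poses are not given: they have to be found in the camera images.
- balance: Top-pan balance, loose, about 2 kg: white case 200 x 200 mm, its underside 29 mm and top 75 mm over the bench when level; steel pan 144 mm across, top at 91 mm. Round feet at x = +-85, y = +-130 mm, under grey lugs that stick out of the y sides. Origin: centre, level with the soles of the 3 good feet; z up, vertical when level. At the start it leans 0.056 rad (3.2 deg) down onto the short foot.
- short_foot (a point): Centre of the sole of the short foot, at x = +85, y = +130 mm of the balance and 8 mm shorter than the others: a light grey disc 36 mm across, sole coned up 4 mm to its rim. Height over the bench: about 0 at the start, 8 mm when level. Axes as the balance's: case side 30 mm inward (-y), lug end 18 mm outward (+y). It bears about 5 N; past level it is much stiffer and the balance may slide.
- lug_top (a point): Centre of the top of the small black disc on the lug over the short foot, 57 mm over the bench when level. The lug is 34 mm wide (x), its underside 37 mm and top 49 mm over the bench when level.
- shim: Light grey plastic wedge with dark ribs, about 90 g, loose and flat on the bench outside the short foot: 120 mm long (x), 60 mm wide (y), 20 mm thick at the back (x = -60) falling evenly to 1.5 mm at the thin end (x = +60); 8 mm thick at x = +18 mm. Origin: centre of its underside; x to the thin end, which points at the short foot within about 40 deg. Friction about 0.6 holds it where it is left.
- shim_back (a point): Centre of the shim's thick upright back face (60 mm wide, 20 mm high), 10 mm above the bench: the face to push on. Axes as the shim's; it faces the shim's -x.
- shim_tip (a point): Middle of the shim's thin edge, at bench level. Axes as the shim's.
- jar: Bystander: small white round jar with a blue cap, 56 mm in diameter, 62 mm high, loose; origin at the centre of its underside.
- tip_box: Bystander: red box with a white lid, 85 (x) x 125 (y) x 62 mm high, loose; origin at the centre of its underside.
- tube_rack: Bystander: blue tube rack with orange-capped tubes, 70 (x) x 180 (y) mm, 101 mm high, loose; origin at the centre of its underside.
Not all that is in view belongs to the job. Of the things like the shim, leave any that is brown or turquoise; of the rest the larger one is meant.

How it is judged:
At the end, for the whole second after the job is handed in: Balance level within 0.0095 rad (half a degree), its short foot resting on the shim (over 1 N, within 28 mm of its centre line), shim flat on the bench, both at rest; balance within 30 mm and bystanders within 20 mm of where they began (angle between balance's own z axis and vertical below 0.0095 rad and contact force between shim and balance above 1 N and y of short_foot in the frame of shim between -0.028 and 0.028 m and x of short_foot in the frame of shim between -0.02 and 0.05 m and angle between shim's own z axis and vertical below 0.03 rad and height (world z) of shim below 0.004 m and distance of balance from where it was at the start of the episode below 0.03 m and linear speed of each of balance, shim below 0.01 m/s and angular speed of balance below 0.05 rad/s and distance of each of jar, tip_box, tube_rack from where it was at the start of the episode below 0.02 m); the robot touches nothing.
It fails at once if the shim is lifted off or stood up from the bench (height (world z) of shim above 0.008 m or angle between shim's own z axis and vertical above 0.2 rad).
It fails at once if the robot touches the balance (contact force between any of the fingers, the arm and balance above 1 N).
It fails at once if the balance is shoved more than 40 mm or lifted (distance of balance from where it was at the start of the episode above 0.04 m or height (world z) of balance above 0.02 m).
It fails at once if a bystander is moved or knocked over (distance of any of jar, tip_box, tube_rack from where it was at the start of the episode above 0.025 m or angle between any of jar, tip_box, tube_rack's own z axis and vertical above 0.3 rad).
It also fails if it takes over 61 s, if anything falls off the work surface, if the arm or the gripper's body presses on something with over 40 N, if the wrist force passes 120 N, or if a joint passes its speed limit or range.

## Working session

There is one attempt and no reset: what is moved stays moved. The work goes in short steps, Python scripts to look and compute and a shell command to move; the robot and the scene stay as the last step left them, time stands still between calls to the robot, and variables do not carry over. Pictures are saved under pics/ and viewed, and the job is handed in when it is done.

```bash
ls; mkdir -p pics; python3 - <<'E'
from cell import env
import cv2
o=env.get_obs()
print({k:(v if not hasattr(v,'round') else v) for k,v in o.items()})
for n in ["side","top","wrist"]:
    f=env.grab_frame(n)
    cv2.imwrite(f"pics/{n}0.png",f["pixels"][:,:,::-1])
    print(n,f["camera_matrix"],f["k1"],f["view"])
E
```

```text
pics
{'clock': 0.0, 'joints': array([ 1.08519498,  0.62929431,  0.03843724,  1.51834357, -0.0270152 ,
        0.99631946, -0.01998783]), 'dq': array([-0.00037302, -0.00083665, -0.00015393, -0.00031192, -0.00121739,
        0.0006386 , -0.00022557]), 'tau': array([ 5.47224431e-05, -5.49733293e+01,  1.14348125e+00, -1.86636132e+01,
       -5.22556691e-02,  2.35424051e-02,  1.54443578e-04]), 'tool_pos': array([ 0.26469041, -0.59294132,  0.20459545]), 'eef_rot': array([-1.5676645 ,  1.56894924,  1.99373776]), 'ft_force': array([0.48486204, 0.7139135 , 0.10354524]), 'moment': array([-0.01408454,  0.02207482,  0.00286026]), 'opening': 0.0940145221048635}
side [[524.96727573   0.         327.54234704]
 [  0.         524.96727573 242.21544123]
 [  0.           0.           1.        ]] -0.1146971806057688 [[-0.99715417 -0.07514179  0.00610516  0.57865784]
 [ 0.05984733 -0.73973699  0.67022943 -0.19053825]
 [-0.04584603  0.66868745  0.74212886 -0.85328302]
 [ 0.          0.          0.          1.        ]]
top [[457.94790828   0.         326.33523125]
 [  0.         457.94790828 232.54525912]
 [  0.           0.           1.        ]] -0.11019803334075705 [[-2.51336687e-02 -9.99677232e-01 -3.70558153e-03 -1.28122403e-01]
 [ 9.84107937e-01 -2.53936810e-02  1.75746207e-01 -6.05412017e-01]
 [-1.75783580e-01  7.70454742e-04  9.84428534e-01 -9.77466469e-01]
 [ 0.00000000e+00  0.00000000e+00  0.00000000e+00  1.00000000e+00]]
wrist [[356.12878105   0.         315.39167951]
 [  0.         356.12878105 243.97503424]
 [  0.           0.           1.        ]] -0.021555136673953094 [[ 4.07815459e-01 -9.13064270e-01  4.34909856e-04 -6.50624153e-01]
 [ 8.82071693e-01  3.93849646e-01 -2.58518828e-01  2.55597687e-02]
 [ 2.35873016e-01  1.05811596e-01  9.66006121e-01 -3.91142284e-01]
 [ 0.00000000e+00  0.00000000e+00  0.00000000e+00  1.00000000e+00]]
```

View pics/side0.png

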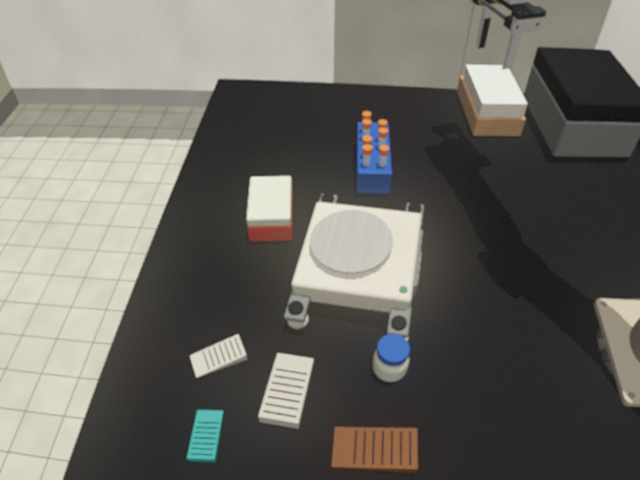

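View pics/top0.png

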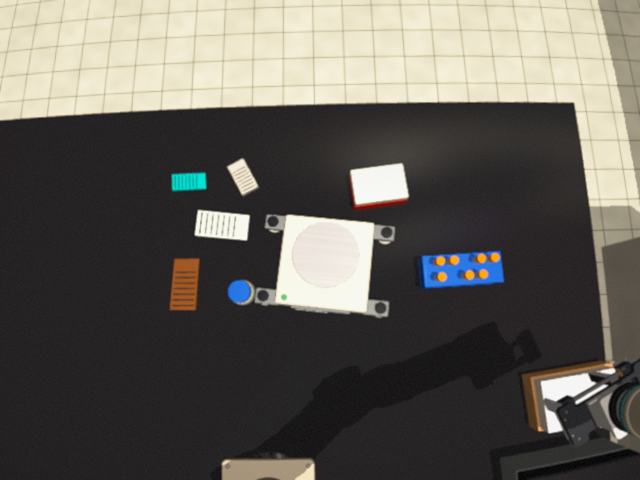

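View pics/wrist0.png

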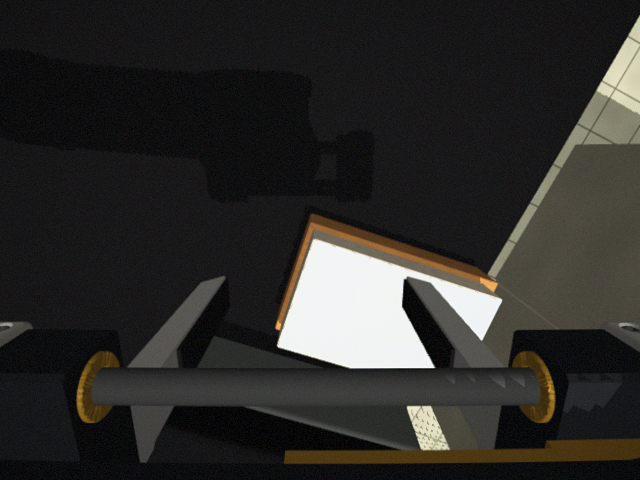

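```bash
cat > h.py <<'E'
from cell import env
import cv2, numpy as np
from scipy.spatial.transform import Rotation as Rt
def proj(f,P):
    V=f["view"]; P=np.atleast_2d(P); c=P@V[:3,:3].T+V[:3,3]; c=c*[1,-1,-1]
    return cv2.projectPoints(c,np.zeros(3),np.zeros(3),f["camera_matrix"],np.array([f["k1"],0,0,0]))[0].reshape(-1,2)
def ray(f,uv):
    s=cv2.undistortPoints(np.array([[uv]],float),f["camera_matrix"],np.array([f["k1"],0,0,0])).ravel()
    V=f["view"]; d=V[:3,:3].T@np.array([s[0],-s[1],-1]); o=-V[:3,:3].T@V[:3,3]
    return o,d/np.linalg.norm(d)
def atz(f,uv,z=0):
    o,d=ray(f,uv); return o+d*(z-o[2])/d[2]
def crop(n,u0,v0,u1,v1,k,name):
    f=env.grab_frame(n); im=cv2.resize(f["pixels"][v0:v1,u0:u1],None,fx=k,fy=k,interpolation=cv2.INTER_CUBIC)
    cv2.imwrite("pics/"+name,im[:,:,::-1]); return f
E
python3 - <<'E'
from h import *
crop("side",180,280,440,475,3,"s1.png")
crop("top",165,150,305,255,5,"t1.png")
E
```

```text
(no output)
```

View pics/s1.png

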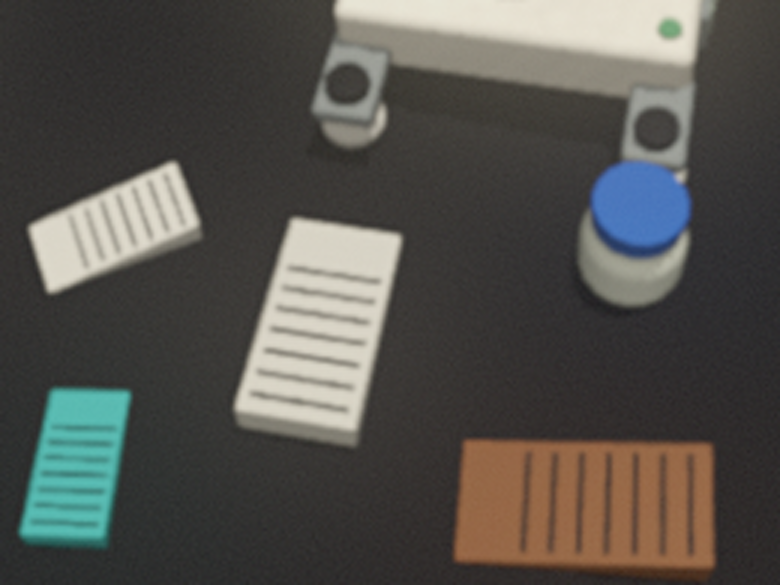

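View pics/t1.png

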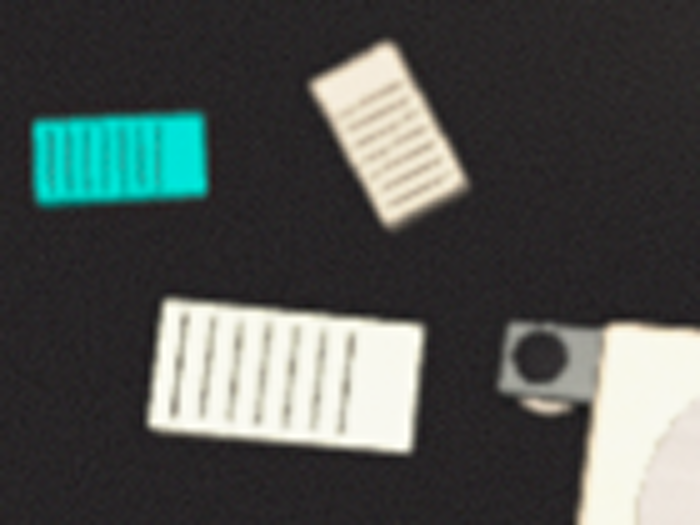

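```bash
python3 - <<'E'
from h import *
crop("top",250,205,400,320,5,"t2.png")
crop("side",270,185,440,345,4,"s2.png")
E
```

```text
(no output)
```

View pics/t2.png

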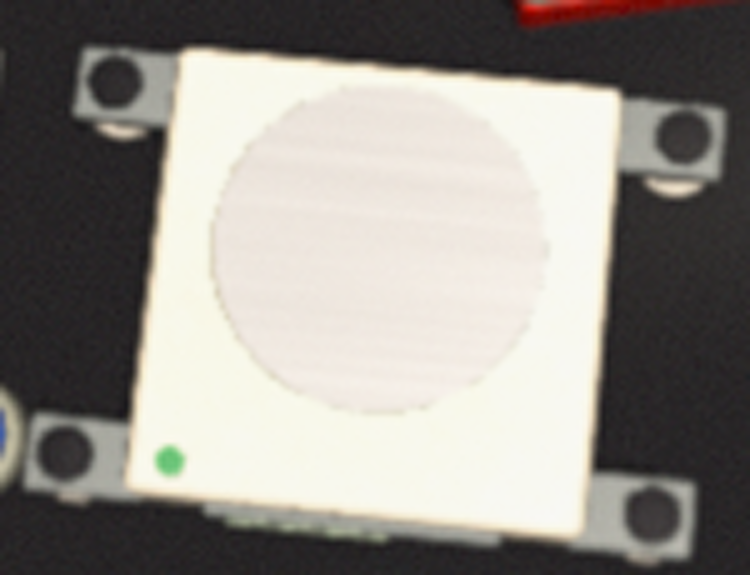

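View pics/s2.png

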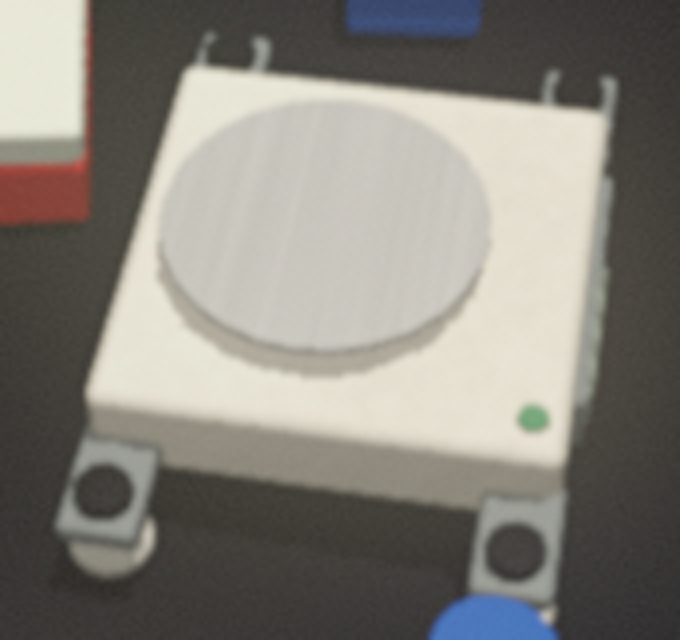

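```bash
cat > fit.py <<'E'
from h import *
from scipy.optimize import least_squares
ft=env.grab_frame("top"); fs=env.grab_frame("side")
T=np.array([[114,81],[684,137],[64,453],[652,515]])/5+[250,205]-.4
S=np.array([[103,491],[515,551]])/4+[270,185]-.4
# A,B,C,D in body frame when short foot = A
def pts(p,tilt):
    L=np.array([[85,130,57],[85,-130,57],[-85,130,57],[-85,-130,57]])/1000.
    a=np.array([85,-130,0])-np.array([-85,130,0]); a=a/np.linalg.norm(a)
    R0=Rt.from_rotvec(-a*tilt).as_matrix(); 
    piv=np.zeros(3) # axis through the origin
    if (R0@[.085,.13,0])[2]>0: R0=R0.T
    return (L@R0.T)@Rt.from_euler('z',p[2]).as_matrix().T+[p[0],p[1],0], R0
for tilt in(.056,0,-.056):
    # -.056: emulate lean onto the opposite corner
    def res(p):
        P,R0=pts(p,abs(tilt)); 
        if tilt<0:
            q=p.copy(); q[2]+=np.pi; P=pts(q,abs(tilt))[0][[3,2,1,0]]
        return np.r_[(proj(ft,P)-T).ravel(),(proj(fs,P[[0,2]])-S).ravel()]
    r=least_squares(res,[.6,-.13,0]); print(tilt,r.x,np.sqrt(np.mean(r.fun**2)))
    print(r.fun.reshape(-1,2).round(1).tolist())
    if tilt==.056:
        bp=r.x
        c,s=np.cos(bp[2]),np.sin(bp[2]); foot=bp[:2]+np.array([[c,-s],[s,c]])@[.085,.13]
        print("foot",foot,"lugtop",pts(bp,.056)[0][0])
# shim
Th=np.array([[425,322],[411,453],[165,297],[149,430]])/5+[165,150]-.4
Sh=np.array([[290,217],[402,236],[236,411],[357,433]])/3+[180,280]-.33
Ls=np.array([[60,30,1.5],[60,-30,1.5],[-60,30,20],[-60,-30,20]])/1000.
def P2(p): return Ls@Rt.from_euler('z',p[2]).as_matrix().T+[p[0],p[1],0]
def res(p): return np.r_[(proj(ft,P2(p))-Th).ravel(),(proj(fs,P2(p))-Sh).ravel()]
r=least_squares(res,[.6,.1,-1.5]);print("shim",r.x,np.sqrt(np.mean(r.fun**2)));print(r.fun.reshape(-1,2).round(1).tolist())
sp=r.x;R=Rt.from_euler('z',sp[2]).as_matrix()[:2,:2]
print("back",sp[:2]+R@[-.06,0],"tip",sp[:2]+R@[.06,0],"foot in shim",R.T@(foot-sp[:2]), "bearing diff deg",np.degrees(np.arctan2(*(foot-sp[:2])[::-1])-sp[2]))
print("jar",atz(ft,(240,291),.062),atz(fs,(393,349),.062))
E
python3 fit.py
```

```text
0.056 [ 0.53016378 -0.13893429 -0.13411207] 0.6436191699271497
[[-0.6, -0.6], [-0.3, -0.3], [-0.9, -0.5], [-0.4, -0.1], [0.4, -1.2], [0.9, -0.6]]
foot [ 0.63178287 -0.02146702] lugtop [ 0.63446123 -0.02018983  0.04894686]
0 [ 0.53302476 -0.13681572 -0.12807433] 1.3066318315775227
[[-1.6, -1.1], [-0.8, -0.7], [-1.1, -0.1], [-0.8, -0.2], [0.4, -3.4], [1.4, -0.4]]
-0.056 [ 0.53594161 -0.13465069 -0.12251497] 2.0438164771103646
[[-2.6, -1.4], [-1.4, -1.0], [-1.2, 0.2], [-1.4, -0.6], [0.6, -5.5], [1.9, -0.2]]
shim [ 0.63517061  0.10396909 -1.65861011] 0.6864982620919042
[[-1.1, 0.5], [-0.7, -1.0], [-0.4, 0.9], [-0.1, -0.8], [0.9, 0.6], [-0.4, -0.3], [0.1, -0.5], [-0.3, -1.1]]
back [0.64043266 0.1637379 ] tip [0.62990855 0.04420028] foot in shim [0.12524989 0.00762619] bearing diff deg 3.4843110488131663
jar [0.47494454 0.04932627 0.062     ] [0.47681589 0.05627086 0.062     ]
```

```bash
cat > plan.py <<'E'
from h import *
def plan(goal,yaw):
    o=env.get_obs(); R=Rt.from_euler('xyz',o["eef_rot"]).as_matrix()
    d=np.array([np.cos(yaw),np.sin(yaw),0]); y=np.array([-d[1],d[0],0]); x=np.array([0,0,-1.])
    best=None
    for s in(1,-1):
        G=np.c_[x,s*y,np.cross(x,s*y)]; rv=Rt.from_matrix(R.T@G).as_rotvec(degrees=True)
        print("rotvec",rv.round(2))
    print("shift mm",(R.T@(np.array(goal)-o["tool_pos"])*1000).round(1),"R",R.round(3).tolist(),o["tool_pos"].round(4),o["ft_force"].round(2),o["joints"].round(2),o["clock"])
E
python3 - <<'E'
from plan import *
b=np.array([.6404,.1637]);yaw=-1.6586;d=np.array([np.cos(yaw),np.sin(yaw)])
g=b-d*.035
plan([g[0],g[1],.2],yaw)
E
```

```text
rotvec [-6.092e+01 -1.000e-02  1.000e-02]
rotvec [1.1908e+02 1.0000e-02 1.0000e-02]
shift mm [   5.5 -569.1 -668.5] R [[-0.0, 0.408, -0.913], [0.0, -0.913, -0.408], [-1.0, -0.0, -0.0]] [ 0.2649 -0.5935  0.2054] [ 0.44  0.77 -0.15] [ 1.09  0.63  0.04  1.52 -0.03  1.   -0.02] 0.45
```

```bash
python3 -m handwheel '0.32 -30 -60 -70 -6 0 0; 0.32 -30 -95 -111 -12 0 0; 0.32 -30 -120 -142 -16 0 0; 0.32 -30 -150 -176 -20 0 0; 0.32 -30 -175 -206 -23 0 0; 0.32 -30 -200 -235 -26 0 0; 0.32 -30 -225 -264 -29 0 0; 0.32 -30 -250 -294 -32 0 0; 0.32 -30 -275 -323 -35 0 0; 0.32 -30 -300 -352 -38 0 0; 0.32 -30 -325 -382 -41 0 0; 0.32 -30 -350 -411 -44 0 0; 0.32 -30 -375 -440 -47 0 0; 0.32 -30 -400 -470 -50 0 0; 0.32 -30 -425 -499 -52 0 0; 0.32 -30 -450 -529 -54 0 0; 0.32 -30 -475 -558 -56 0 0; 0.32 -30 -500 -587 -58 0 0; 0.32 -30 -525 -617 -60 0 0; 0.32 -30 -550 -646 -61 0 0'; python3 - <<'E'
from plan import *
b=np.array([.6404,.1637]);yaw=-1.6586;d=np.array([np.cos(yaw),np.sin(yaw)])
g=b-d*.035
plan([g[0],g[1],.1],yaw)
E
```

```text
clock: 2.12
tool_pos: [0.6236, 0.1575, 0.2356]
eef_rot: [1.311, 1.571, -0.345]
ft_force: [-0.1, -1.0, 0.1]
opening: 0.0299
rotvec [ 0.16  0.   -0.02]
rotvec [-1.7984e+02  2.0000e-02  1.0000e-02]
shift mm [135.6  16.3 -42.6] R [[0.0, 0.996, -0.085], [-0.0, -0.085, -0.996], [-1.0, 0.0, 0.0]] [0.6236 0.1575 0.2356] [-0.12 -0.95  0.07] [-0.1   0.61 -0.33  1.49  0.21  1.08 -0.56] 2.1167
```

```bash
python3 -m handwheel '0.32 0 8 -22 0.2 0 0; 0.32 0 16 -43 0.2 0 0; 0.32 30 16 -43 0.2 0 0; 0.32 70 16 -43 0.2 0 0; 0.32 110 16 -43 0.2 0 0; 0.32 150 16 -43 0.2 0 0; 0.32 190 16 -43 0.2 0 0; 0.32 195 16 -43 0.2 0 0; 0.32 195 16 -43 0.2 0 0'; python3 - <<'E'
from plan import *
b=np.array([.6404,.1637]);yaw=-1.6586;d=np.array([np.cos(yaw),np.sin(yaw)])
g=b-d*.035
plan([g[0],g[1],.007],yaw)
f=crop("side",180,280,440,475,3,"s3.png");crop("top",165,150,305,255,5,"t3.png")
print(proj(f,env.get_obs()["tool_pos"]))
E
```

```text
clock: 2.87
tool_pos: [0.6412, 0.1981, 0.0381]
eef_rot: [-1.094, 1.565, -2.754]
ft_force: [0.1, -0.4, -0.0]
opening: 0.03
rotvec [-0.03  0.15  0.28]
rotvec [179.97   0.44  -0.23]
shift mm [31.1  2.4 -0.7] R [[-0.005, 0.996, -0.088], [-0.002, -0.088, -0.996], [-1.0, -0.005, 0.003]] [0.6412 0.1981 0.0381] [ 0.13 -0.37 -0.04] [-0.19  0.87 -0.26  1.57  0.3   0.75 -0.67] 2.8667
[[270.72336741 436.9850193 ]]
```

View pics/s3.png

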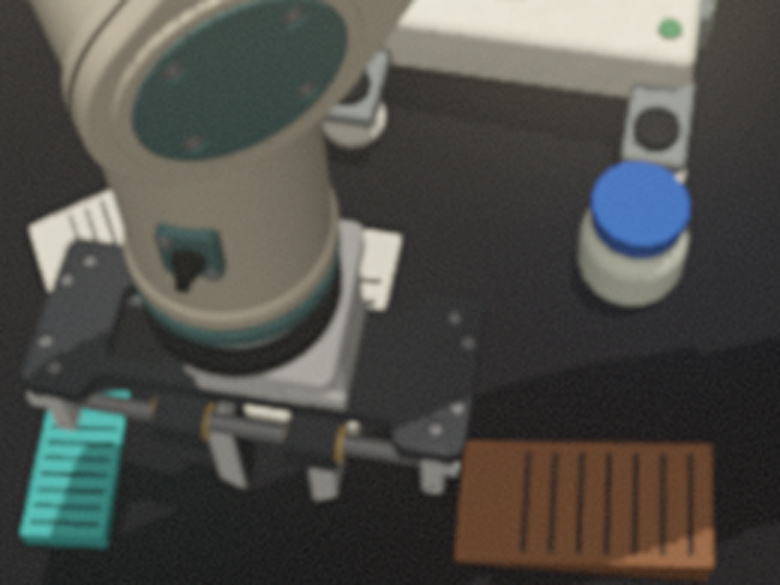

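View pics/t3.png

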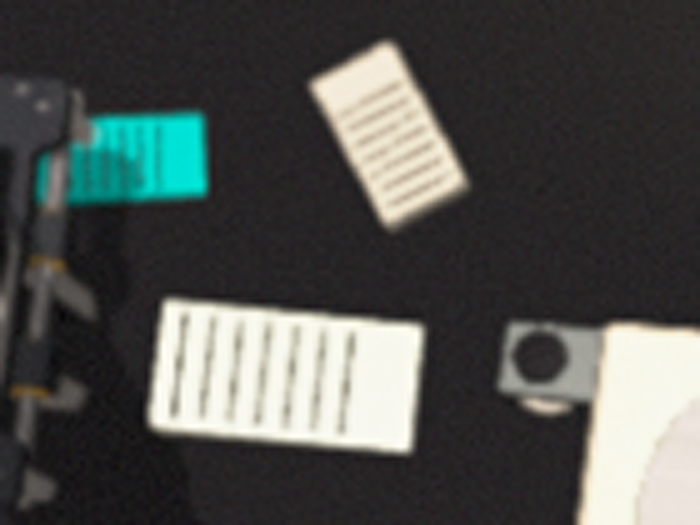

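```bash
python3 -m handwheel '0.32 15 2 -1 0 0.15 0.28; 0.32 28 2 -1 0 0.15 0.28; 0.32 31 2 -1 0 0.15 0.28; 0.32 31 2 4 0 0.15 0.28; 0.32 31 2 10 0 0.15 0.28; 0.32 31 2 16 0 0.15 0.28; 0.32 31 2 20 0 0.15 0.28; 0.32 31 2 23 0 0.15 0.28; 0.32 31 2 26 0 0.15 0.28; 0.32 31 2 30 0 0.15 0.28; 0.32 31 2 34 0 0.15 0.28; 0.32 31 2 38 0 0.15 0.28; 0.32 31 2 43 0 0.15 0.28; 0.32 31 2 48 0 0.15 0.28; 0.32 31 2 53 0 0.15 0.28; 0.32 31 2 58 0 0.15 0.28; 0.32 31 2 63 0 0.15 0.28; 0.32 31 2 68 0 0.15 0.28; 0.32 31 2 68 0 0.15 0.28'; python3 - <<'E'
from plan import *
b=np.array([.6404,.1637]);yaw=-1.6586;d=np.array([np.cos(yaw),np.sin(yaw)])
g=b+d*.099
plan([g[0],g[1],.007],yaw)
f=crop("side",180,280,440,475,3,"s4.png");crop("top",165,150,305,255,5,"t4.png")
E
```

```text
clock: 4.55
tool_pos: [0.6408, 0.1297, 0.0114]
eef_rot: [1.888, 1.563, 0.227]
ft_force: [0.2, -0.1, -0.6]
opening: 0.0301
rotvec [-0.14 -0.14 -0.43]
rotvec [179.86  -0.68   0.22]
shift mm [ 4.3 -3.2 65.1] R [[0.008, 0.996, -0.09], [0.002, -0.09, -0.996], [-1.0, 0.008, -0.002]] [0.6408 0.1297 0.0114] [ 0.25 -0.1  -0.55] [-0.09  0.88 -0.26  1.64  0.33  0.65 -0.61] 4.55
```

View pics/s4.png

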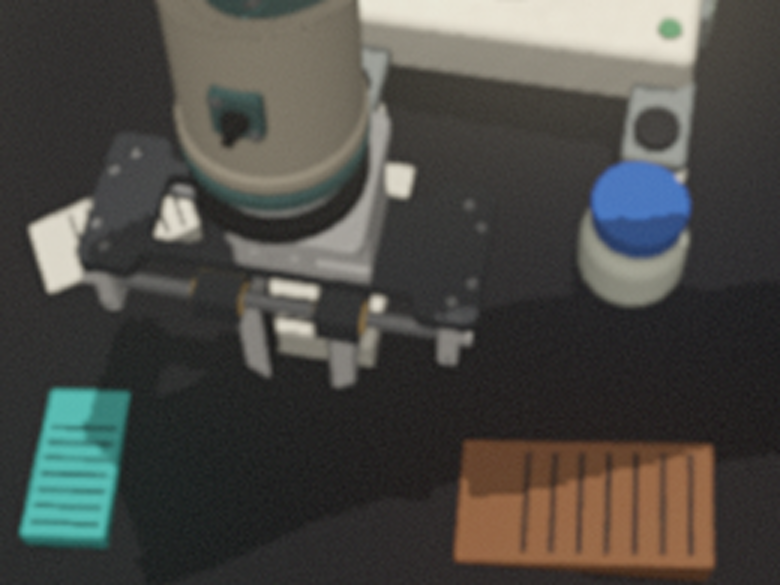

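View pics/t4.png

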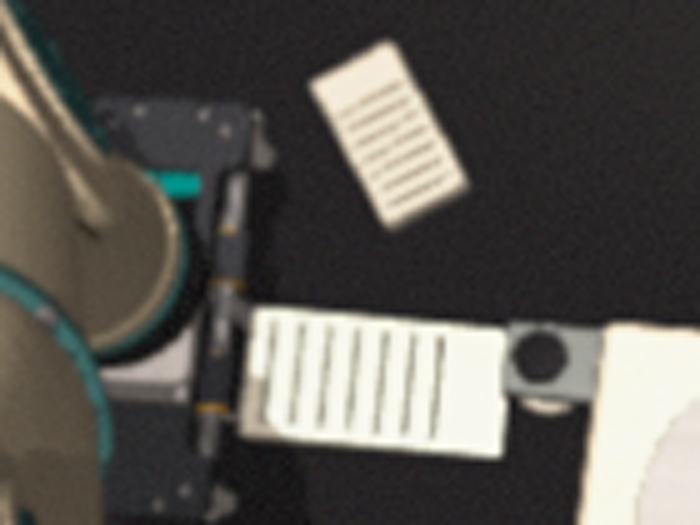

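```bash
cat > shim.py <<'E'
from h import *
from scipy.optimize import least_squares
foot=np.array([.6318,-.0215])
Ls=np.array([[60,30,1.5],[60,-30,1.5],[-60,30,20],[-60,-30,20]])/1000.
def fit(f,uv,idx,x0=(.63,.05,-1.65)):
    P2=lambda p: Ls[idx]@Rt.from_euler('z',p[2]).as_matrix().T+[p[0],p[1],0]
    r=least_squares(lambda p:(proj(f,P2(p))-uv).ravel(),x0)
    R=Rt.from_euler('z',r.x[2]).as_matrix()[:2,:2]
    print("shim",r.x.round(4),r.fun.round(1),"foot in shim mm",(R.T@(foot-r.x[:2])*1000).round(1))
    return r.x,R
E
python3 - <<'E'
from shim import *
f=env.grab_frame("top")
p,R=fit(f,np.array([[507,327],[500,458],[250,305],[240,436]])/5+[165,150]-.4,[0,1,2,3])
print("tcp in shim",R.T@(env.get_obs()["tool_pos"][:2]-p[:2])*1000)
E
```

```text
shim [ 0.6309  0.0611 -1.6498] [ 0.2  0.6 -0.3 -0.9  0.3  0.8 -0.2 -0.4] foot in shim mm [82.2  7.4]
tcp in shim [-70.66435872   4.11159088]
```

```bash
python3 -m handwheel '0.32 3 0 4 0 0 -0.4; 0.32 4 0 8 0 -0.1 -0.4; 0.32 4 0 12 0 -0.1 -0.4; 0.32 4 0 16 0 -0.1 -0.4; 0.32 4 0 20 0 -0.1 -0.4; 0.32 4 0 24 0 -0.1 -0.4; 0.32 4 0 28 0 -0.1 -0.4; 0.32 4 0 32 0 -0.1 -0.4; 0.32 4 0 36 0 -0.1 -0.4; 0.32 4 0 40 0 -0.1 -0.4; 0.32 4 0 44 0 -0.1 -0.4; 0.32 4 0 47 0 -0.1 -0.4; 0.32 4 0 50 0 -0.1 -0.4; 0.32 4 0 50 0 -0.1 -0.4; 0.32 4 0 50 0 -0.1 -0.4'; python3 - <<'E'
from plan import *
plan([.632,.07,.007],-1.65)
f=crop("side",180,180,440,375,3,"s5.png");crop("top",205,190,305,265,7,"t5.png")
E
```

```text
clock: 5.95
tool_pos: [0.637, 0.0857, 0.0076]
eef_rot: [2.857, 1.563, 1.2]
ft_force: [1.0, 6.9, 0.5]
opening: 0.03
rotvec [-0.45 -0.43 -0.13]
rotvec [179.55  -0.2    0.67]
shift mm [ 0.5 -3.6 16.1] R [[0.003, 0.996, -0.087], [0.007, -0.087, -0.996], [-1.0, 0.002, -0.008]] [0.637  0.0857 0.0076] [0.98 6.85 0.53] [-0.02  0.88 -0.27  1.67  0.34  0.63 -0.55] 5.95
```

View pics/s5.png

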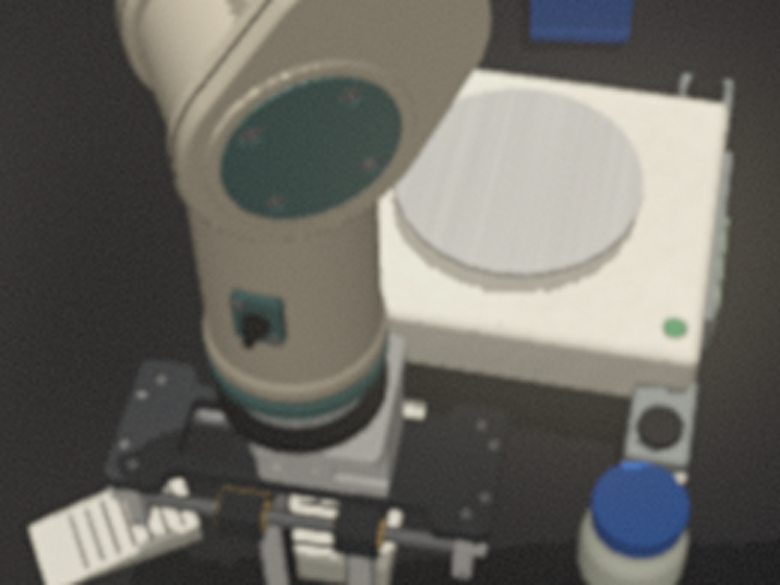

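View pics/t5.png

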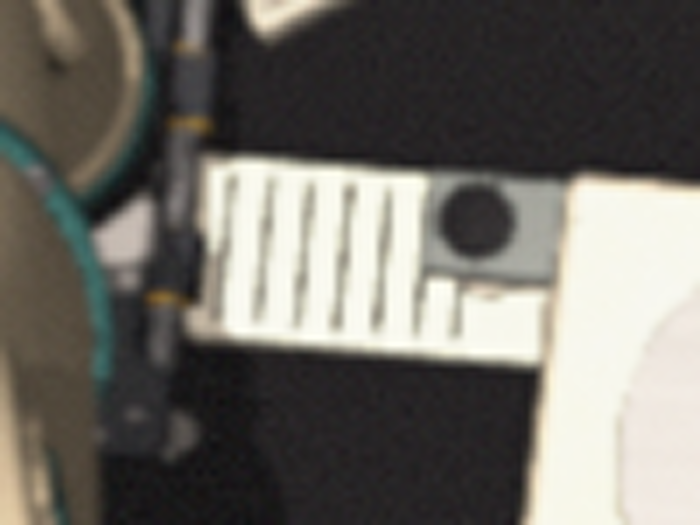

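```bash
python3 - <<'E'
from shim import *
f=env.grab_frame("top")
o=env.get_obs()
p,R=fit(f,np.array([[543,363],[208,155],[186,338]])/7+[205,190]-.43,[1,2,3])
print("tcp in shim",R.T@(o["tool_pos"][:2]-p[:2])*1000)
E
```

```text
shim [ 0.6271  0.0166 -1.6632] [ 0.7  0.4 -0.6  0.4 -0.1 -0.7] foot in shim mm [37.5  8.2]
tcp in shim [-69.76192566   3.43204721]
```

```bash
python3 -m handwheel '0.32 0 0 4 0 -0.4 0; 0.32 0 0 8 0 -0.4 0; 0.32 0 0 12 0 -0.4 0; 0.32 0 0 15 0 -0.4 0; 0.32 0 0 18 0 -0.4 0; 0.32 0 0 18 0 -0.4 0;0.32 0 0 18 0 -0.4 0'; python3 - <<'E'
from plan import *
plan([.632,.066,.007],-1.65)
crop("top",205,190,305,265,7,"t6.png")
E
```

```text
clock: 6.68
tool_pos: [0.6358, 0.0719, 0.0076]
eef_rot: [2.625, 1.564, 0.969]
ft_force: [0.6, 7.2, -1.5]
opening: 0.0303
rotvec [-0.34 -0.34 -0.2 ]
rotvec [179.66  -0.31   0.53]
shift mm [ 0.6 -3.3  6.2] R [[0.004, 0.996, -0.085], [0.006, -0.085, -0.996], [-1.0, 0.003, -0.006]] [0.6358 0.0719 0.0076] [ 0.62  7.23 -1.47] [ 0.    0.87 -0.27  1.68  0.34  0.63 -0.53] 6.6833
```

View pics/t6.png

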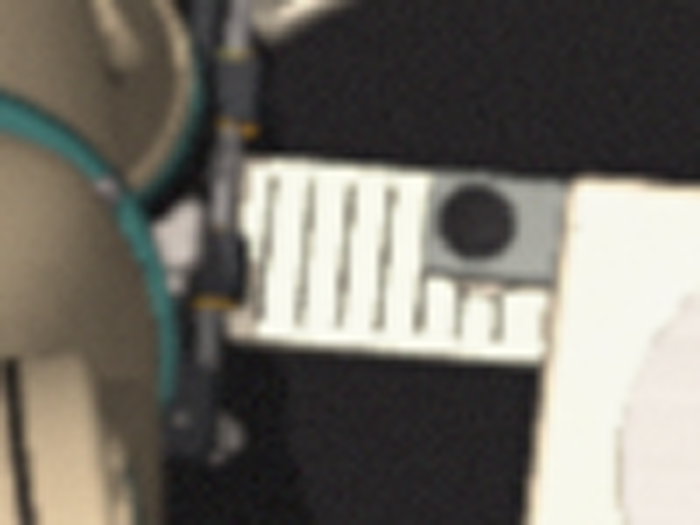

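```bash
python3 -m handwheel '0.32 0 0 3 0 -0.3 0; 0.32 0 0 6 0 -0.3 0; 0.32 0 0 8 0 -0.3 0; 0.32 0 0 9 0 -0.3 0; 0.32 0 0 9 0 -0.3 0'; python3 - <<'E'
from plan import *
plan([.632,.066,.007],-1.65)
crop("top",205,190,305,265,7,"t7.png")
E
```

```text
clock: 7.15
tool_pos: [0.6354, 0.0687, 0.0077]
eef_rot: [2.636, 1.561, 0.983]
ft_force: [0.8, 10.4, -1.6]
opening: 0.03
rotvec [-0.19 -0.47 -0.26]
rotvec [179.81  -0.41   0.74]
shift mm [ 0.7 -3.1  2.9] R [[0.005, 0.997, -0.082], [0.008, -0.082, -0.997], [-1.0, 0.005, -0.008]] [0.6354 0.0687 0.0077] [ 0.83 10.44 -1.62] [ 0.01  0.87 -0.27  1.69  0.34  0.62 -0.53] 7.15
```

View pics/t7.png

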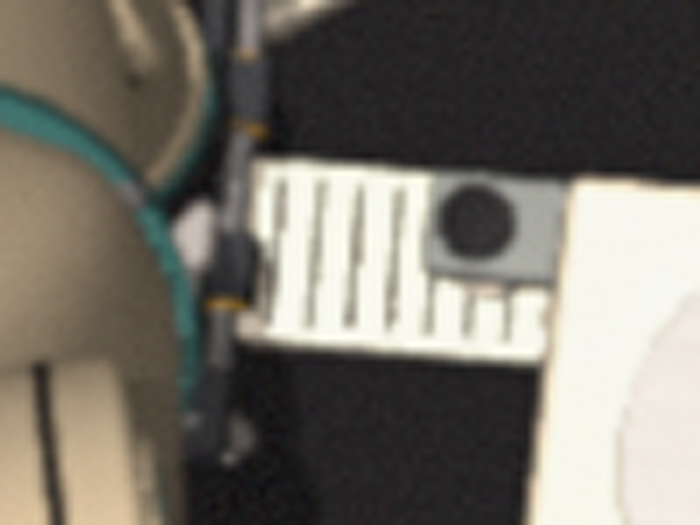

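Push force rose from 7 to 10 N, suggesting the balance is at about level. I'll back off and check.

```bash
python3 -m handwheel '0.32 0 0 -8 0 0 0; 0.32 0 0 -20 0 0 0; 0.32 0 0 -40 0 0 0; 0.32 -30 0 -60 0 0 0; 0.32 -70 0 -90 0 0 0; 0.32 -110 0 -125 0 0 0; 0.32 -150 0 -160 0 0 0; 0.32 -180 0 -190 0 0 0; 0.32 -190 0 -220 0 0 0; 0.32 -190 0 -250 0 0 0; 0.32 -190 0 -280 0 0 0;0.32 -190 0 -280 0 0 0'; python3 - <<'E'
from h import *
crop("top",205,190,405,320,4,"t8.png")
f=crop("side",180,185,440,380,3,"s8.png")
E
```

```text
clock: 8.2
tool_pos: [0.6545, 0.3578, 0.2013]
eef_rot: [2.889, 1.554, 1.246]
ft_force: [-2.1, 1.0, -0.2]
opening: 0.0302
```

View pics/t8.png

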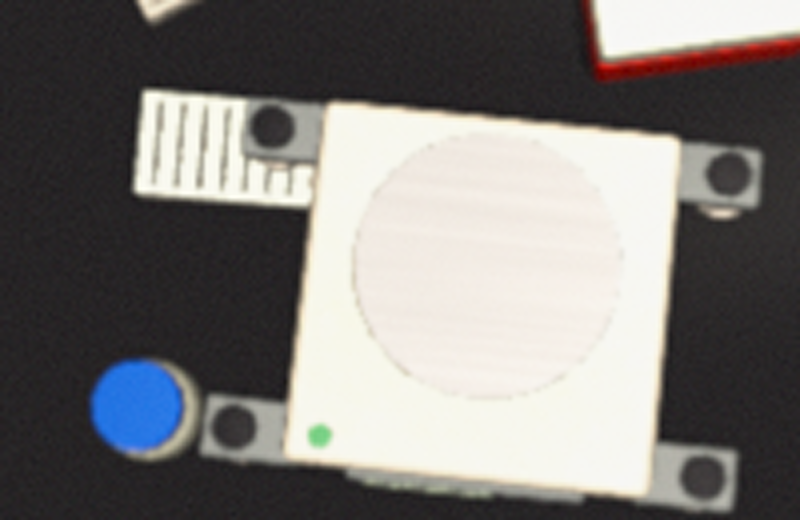

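View pics/s8.png

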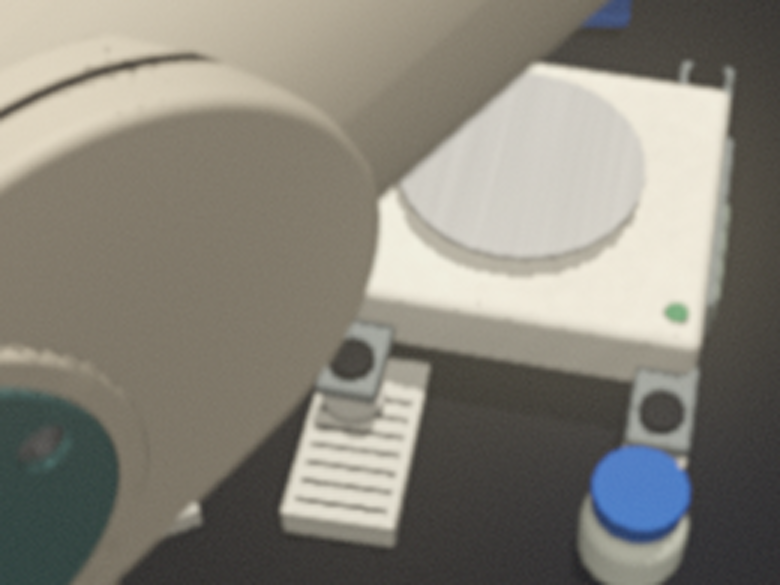

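```bash
cat > lev.py <<'E'
from shim import *
L=np.array([[85,130,57],[85,-130,57],[-85,130,57],[-85,-130,57]])/1000.
def lev(ft,fs,T,S,bias=None):
    a=np.array([.085,-.13,0])*2; a/=np.linalg.norm(a)
    def P(p): # tilt p[3] lowers short foot; pivot about the diagonal
        R0=Rt.from_rotvec(a*p[3]).as_matrix(); 
        return L@R0.T@Rt.from_euler('z',p[2]).as_matrix().T+[p[0],p[1],0]
    r=least_squares(lambda p:np.r_[(proj(ft,P(p))-T).ravel(),(proj(fs,P(p)[[0,2]])-S).ravel()],[.53,-.14,-.13,.0])
    c,s=np.cos(r.x[2]),np.sin(r.x[2]); foot=r.x[:2]+np.array([[c,-s],[s,c]])@[.085,.13]
    print("bal",r.x.round(4),"rms",np.sqrt(np.mean(r.fun**2)).round(2),"foot",foot.round(4), "Az",(Rt.from_rotvec(a*r.x[3]).as_matrix()@[.085,.13,0])[2]); return foot
E
python3 - <<'E'
from lev import *
import shim
ft=env.grab_frame("top");fs=env.grab_frame("side")
print("before");lev(ft,fs,np.array([[114,81],[684,137],[64,453],[652,515]])/5+[250,205]-.4,np.array([[103,491],[515,551]])/4+[270,185]-.38)
print("now");shim.foot=lev(ft,fs,np.array([[271,127],[729,174],[234,427],[703,478]])/4+[205,190]-.38,np.array([[352,361],[660,411]])/3+[180,185]-.33)
fit(ft,np.array([[143,90],[134,194]])/4+[205,190]-.38,[2,3])
fit(fs,np.array([[428,364],[284,515],[396,531]])/3+[180,185]-.33,[1,2,3])
crop("side",280,290,340,350,10,"s9.png")
E
```

```text
before
bal [ 0.5284 -0.1402 -0.138  -0.0904] rms 0.44 foot [ 0.6305 -0.0231] Az -0.01285014787818879
now
bal [ 0.5277 -0.1405 -0.1379 -0.0531] rms 0.49 foot [ 0.6298 -0.0234] Az -0.007556797381858708
shim [ 6.2630e-01  2.0000e-04 -1.6486e+00] [-0.   0.5  0.  -0.4] foot in shim mm [23.3  5.3]
shim [ 6.2720e-01  1.5000e-03 -1.6311e+00] [ 0.   0.3  0.   0.2 -0.  -0.4] foot in shim mm [24.7  4.1]
```

View pics/s9.png

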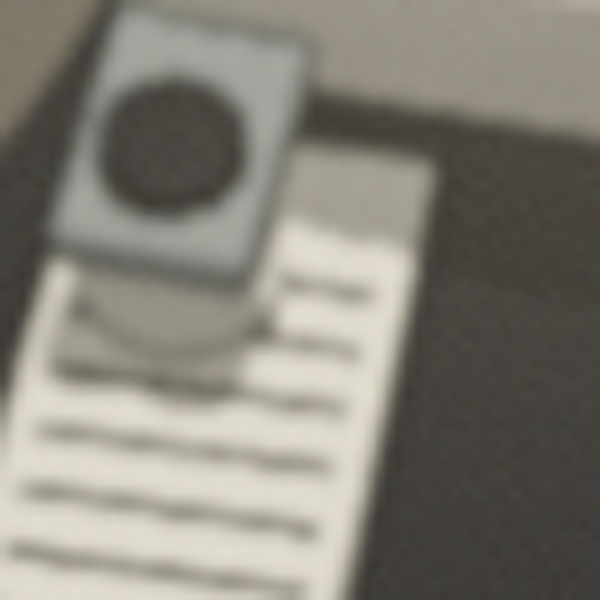

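```bash
cat > reg.py <<'E'
from lev import *
def track(n,pts,h=7):
    a=cv2.imread(f"pics/{n}0.png"); f=env.grab_frame(n); b=f["pixels"][:,:,::-1].copy()
    ga=cv2.cvtColor(a,cv2.COLOR_BGR2GRAY); gb=cv2.cvtColor(b,cv2.COLOR_BGR2GRAY)
    p0=np.float32(pts).reshape(-1,1,2)
    p1,st,err=cv2.calcOpticalFlowPyrLK(ga,gb,p0,None,winSize=(2*h+1,2*h+1),maxLevel=0,criteria=(3,100,1e-4))
    return f,(p1-p0).reshape(-1,2),err.ravel()
def run(excl=()):
    T=np.array([[114,81],[684,137],[64,453],[652,515]])/5+[250,205]-.4
    S=np.array([[103,491],[515,551]])/4+[270,185]-.38
    # static checks: jar cap / tip box
    ft,dT,eT=track("top",np.vstack([T,[[240,291],[353,205],[436,262]]])); fs,dS,eS=track("side",np.vstack([S,[[405,370],[395,465]]]))
    print("top flow",dT.round(2).tolist(),"side",dS.round(2).tolist(),eT.round(1),eS.round(1))
    dT=dT[:4];dS=dS[:2]
    a=np.array([.085,-.13,0]); a/=np.linalg.norm(a)
    def P(p): 
        return L@Rt.from_rotvec(a*p[3]).as_matrix().T@Rt.from_euler('z',p[2]).as_matrix().T+[p[0],p[1],0]
    p0=np.array([.5302,-.1389,-.1341,-.056])
    r=least_squares(lambda p:np.r_[(proj(ft,P(p))-proj(ft,P(p0))-dT).ravel(),(proj(fs,P(p)[[0,1+1]])-proj(fs,P(p0)[[0,2]])-dS).ravel()],p0,x_scale=[.01,.01,.01,.01])
    print("delta",(r.x-p0).round(4),"tilt",r.x[3].round(4),"res",r.fun.round(2))
    pl=p0.copy();pl[3]=0;print("expected side flow if just levelled",(proj(fs,P(pl))-proj(fs,P(p0)))[[0,2]].round(2).tolist(),(proj(ft,P(pl))-proj(ft,P(p0))).round(2).tolist())
    return r.x
if __name__=="__main__": run()
E
python3 reg.py
```

```text
top flow [[-1.4800000190734863, 0.10999999940395355], [0.5600000023841858, 1.0499999523162842], [0.5, 1.1100000143051147], [0.3100000023841858, 1.2999999523162842], [0.10000000149011612, -0.23999999463558197], [0.019999999552965164, -0.03999999910593033], [0.03999999910593033, 0.019999999552965164]] side [[1.2999999523162842, -3.25], [1.7300000190734863, -0.6200000047683716], [0.20999999344348907, -0.17000000178813934], [-0.17000000178813934, -1.5800000429153442]] [33.5  5.3  4.8  5.7  1.8  2.1  1.7] [ 6.8  4.1  3.3 27. ]
delta [0.0011 0.0011 0.0038 0.068 ] tilt 0.012 res [ 0.99  0.16 -0.39 -0.26 -0.13  0.21 -0.29 -0.28  0.06 -0.14  0.09  0.28]
expected side flow if just levelled [[1.52, -3.39], [1.8, -0.64]] [[0.14, 0.43], [0.68, 1.24], [0.62, 1.3], [0.33, 1.45]]
```

```bash
sed -i 's/dT).ravel(),(proj(fs/dT)[1:].ravel(),(proj(fs/' reg.py; python3 reg.py; for h in 5 9; do sed "s/h=7/h=$h/" reg.py > reg2.py; python3 reg2.py | grep -E 'delta|flow \[\[-|^top'; done
```

```text
top flow [[-1.4800000190734863, 0.10000000149011612], [0.550000011920929, 1.0499999523162842], [0.5, 1.1100000143051147], [0.3100000023841858, 1.2999999523162842], [0.09000000357627869, -0.2199999988079071], [0.019999999552965164, -0.03999999910593033], [0.03999999910593033, 0.019999999552965164]] side [[1.2999999523162842, -3.25], [1.7400000095367432, -0.6200000047683716], [0.2199999988079071, -0.17000000178813934], [-0.11999999731779099, -1.5099999904632568]] [33.5  5.3  5.   5.6  1.7  2.1  1.9] [ 6.9  4.2  3.3 26.9]
delta [0.0003 0.0002 0.0006 0.0555] tilt -0.0005 res [ 0.02  0.01  0.06  0.08 -0.04 -0.03  0.05  0.   -0.09  0.04]
expected side flow if just levelled [[1.52, -3.39], [1.8, -0.64]] [[0.14, 0.43], [0.68, 1.24], [0.62, 1.3], [0.33, 1.45]]
top flow [[0.029999999329447746, 0.38999998569488525], [0.47999998927116394, 1.190000057220459], [0.5699999928474426, 1.2000000476837158], [0.3499999940395355, 1.3799999952316284], [2.859999895095825, -0.6600000262260437], [0.029999999329447746, -0.05000000074505806], [0.05999999865889549, 0.0]] side [[1.1200000047683716, -3.19000005722
[... 252 characters left out ...]
0.1  -0.05 -0.06 -0.06 -0.13 -0.05  0.18  0.01 -0.06 -0.06]
top flow [[-26.799999237060547, -2.0999999046325684], [0.5099999904632568, 1.0299999713897705], [0.41999998688697815, 0.9599999785423279], [0.25, 1.1100000143051147], [0.05000000074505806, 0.019999999552965164], [0.029999999329447746, -0.03999999910593033], [-0.0, 0.019999999552965164]] side [[1.190000057220459, -3.2799999713897705], [1.6699999570846558, -0.6700000166893005], [0.17000000178813934, -0.09000000357627869], [0.10000000149011612, -1.7599999904632568]] [82.7  5.4  6.7  6.5  1.8  2.   1.8] [ 7.6  5.7  3.7 26. ]
delta [0.0006 0.0003 0.0007 0.0566] tilt 0.0006 res [ 0.02 -0.07  0.12  0.14 -0.01  0.05  0.03  0.   -0.13  0.11]
```

```bash
python3 - <<'E'
from cell import env
o=env.get_obs();print(o["clock"],o["tool_pos"],o["ft_force"],abs(o["dq"]).max())
print(env.hand_in())
E
```

```text
8.85 [0.65761952 0.34579434 0.20006977] [-0.03114725  0.14974062  0.19307468] 0.005670736349716279
the job is handed in; nothing more can be done
None
```

I pushed the large light-grey shim about 104 mm, thin end first, under the short foot, backed the arm well clear, and handed the job in at about 9 s. No verdict is reported.

- **Level:** tracking the balance's lug discs from the first to the last pictures gives a remaining tilt of about 0.000 to 0.002 rad. The limit is 0.0095 rad. The push force rose from 7 to 10 N over the last 3 mm, which fits a balance that has just come level.
- **Foot on the shim:** the foot sits at about x = 20–25 mm and y = 4–8 mm on the shim, inside the allowed range.
- **Other things:** the balance moved less than about 1 mm. In the tracked pictures the jar, tip box and tube rack show no movement. The arm touched nothing at the end.

**Checks that disagreed:**
- A coarser tilt estimate from hand-read pixels gave about 0.02 rad still down. It was already off by 0.034 rad on the known starting tilt, so I went with the tracking.
- The tracking leaves out one lug reading in the top view, because the shim showing behind it spoiled it.
- The shim's position comes out 2 to 4 mm different depending on whether it is taken from the pictures or from the tool position.

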